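Put the fallen jar back in the row

ROBOT

A 7-joint arm with a two-finger parallel gripper is mounted at the origin on the work surface. World frame = base frame: x ahead of the robot, y to its left, z up, the work surface at z = 0. Lengths are in m, angles in degrees, forces in N, time in s.
With the tool pointing down it reaches from about 0.425 to 0.875 m from the base axis. Payload 4.7 kg.
Tool frame: the origin (TCP) lies between the finger pads; the fingertips stand 19 mm ahead of it and the grasp point (between the pads) is the TCP; x points along the fingers, z is the direction in which the jaws open and shut, and the axes are right-handed (so a half turn about x gives the same grasp; the last joint's range is limited). The gripper opens to 87 mm and grips with 3 to 60 N. Pads are 19 mm wide; open, the fingers measure 117 mm over their backs; the gripper's body (75 mm by 190 mm) begins 51 mm behind the grasp point.
Start: joints at [-68.176, 18.392, -4.016, 83.108, 1.295, 78.541, -3.26], TCP at [0.233, 0.607, 0.242] pointing down, gripper open.
Joint ranges: [-163.93, 163.93], [-17.29, 119.83], [-79.2, 71.16], [3.27, 140.29], [-89.18, 269.18], [5.43, 117.66], [-154.24, 154.24]. Speed limits (degrees/s): [147.25, 147.25, 180, 180, 180, 180, 180].

INTERFACE

Orientations are given as [roll, pitch, yaw] about the fixed x, y, z axes, in that order (R = Rz(yaw) Ry(pitch) Rx(roll)).
In Python, from cell import monitor, read_camera, camera_model, env, regions_of gives the robot as it stands. The module is installed in compiled form; this text tells all that it offers.
- The arm moves only by the tool step_arm, never from a script. Its argument "deltas" is a list of rows, each a list of 5 numbers: the gripper's target within -1 to 1 (fully open at 1, half-way at 0, shut at -1), then the shift along the tool's x, y, z in m, then the turn about the tool's x in degrees. A call has 1 to 12 rows; each row is the pose to reach, as a shift and turn from the pose commanded when the call began, along the tool's axes at that moment; what a row does not reach only later rows make up. A row lasts 1/8 s, in which the tool goes at most 62.5 mm and 10.7 degrees, less where a joint would pass 70% of its speed; a pose out of reach is approached as far as the arm can. A call with a gripper value outside its range is refused whole. The fingers move at their own pace and stop on an object; "newtons" is the grip in N (left out, the last holds). Time passes only in rows, so rows that repeat a pose let the fingers close. It gives the time, the measured TCP pose, the force and the opening at its end, in the units of the state.
- monitor.get_obs(): the state, without advancing time (a new reading comes with each control period).
- read_camera(name): name is "side" or "top"; returns (picture, depth): 480x640x3 uint8, red, green, blue; 480x640 float32, m along the optical axis (not along the pixel's ray), 0 where there is no reading.
- camera_model(name): a dict with "fx", "fy", "cx", "cy" (pixels), "k1" (the pictures are not rectified: a ray, as slopes to the right and down, at radius r is drawn at 1 + k1 r^2 times it, then the intrinsics apply), "xyz" and "attitude" of the camera in the world. Camera axes: x right, y down, z forward; pixel columns grow to the right and rows downward; lengths in m; the calibration is good to about 2 mm. A picture is of the moment at which its call begins. camera_model takes no time and is no camera call.
- env.sign_off(): hands the job in, once; it reports no verdict.
Trained networks look in the newest picture that a camera, given by its name, has taken for a name from the list of things; names that differ only in an ending like _2 or _b are one class to them, and where a whole thing is asked for, a point or a joint stands for the part that bears it (a point fixed in the world has none). Each returns a list of dicts, best first, with "p" (0 to 1); they miss things now and then, are a little off and sometimes report something else, mostly with a low value. They report only what shows in the picture. A call takes as long as a camera call. They do not tell look-alikes from the thing itself.
- regions_of(camera, thing): "pixels" (480x640 bool, what is visible of it) and "pixel" ([column, row] in pixels, amid what is visible of it).
The state is a dict: "time_s": time; "qpos": joint angles; "joint_velocities": joint speeds; "effort": joint torques, N m; "tool_pos": TCP position; "tool_rot": TCP orientation; "force": force on the tool from outside, world axes, zero at the start; "wrist_torque": the same for the moment, N m; "grip_width": finger opening in m.
Only numpy, scipy, OpenCV 4.12 (cv2) and the standard library are available. Lean on these libraries where they do the work, as an engineer would, in place of code of your own. Each camera call takes 0.05 s, during which the arm holds its last target. There are 200 camera calls.

TASK

One of the square amber jars has been knocked over and lies on the chest of drawers. Stand it up and put it back in its empty place in the row on the little pine shelf, upright, in line with the other jars, squared up with them and evenly spaced between its two neighbours. It is glass, so set it down without dropping it, leave the other jars standing where they are, and leave everything else on the chest alone.

Things in the scene. Friction and masses are not known exactly. Their poses are not given: they have to be found in the camera images.
- fallen_jar: Amber glass jar lying on its side on the chest top, same as the jars in the row: square body 45 x 45 mm, 68 mm tall, then neck and black round cap 36 mm wide from 74 to 92 mm; 0.1 to 0.2 kg. Origin: centre of the underside; z runs to the cap; x, y are normal to the side faces. At first it lies on one face, its axis level 22.5 mm above the top, cap pointing roughly to the robot's left (+y).
- jar_left: Standing loose jar, neighbour of the empty place on the robot's left (+y). Size and frame as fallen_jar, z up, y along the row to +y, x across the shelf away from the robot. The empty place is half way between jar_left and jar_right; these stand 114 mm apart, middle to middle: a jar centred there has 12 mm to each.
- jar_right: Standing loose jar, neighbour of the empty place on the robot's right (-y). Size and frame as jar_left.
- jar_end: Third standing jar of the row, loose, same size and frame, 57 mm to the left (+y) of jar_left.
- shelf: Low pine riser shelf fixed on the chest top: board 105 mm deep (x), 340 mm long (y), upper face 75 mm above the chest top; along its far (+x) edge a rail 10 mm thick, 16 mm high over the board; open in front and above. Origin: centre of its footprint at chest-top height; x across the shelf away from the robot, y along the row, z up.
- cup: Bystander: red plastic cup standing upright, 74 mm in diameter at the rim, 95 mm high; origin at the centre of its underside.
- dispenser: Bystander: push-down toothpick dispenser standing upright, round, 47 mm in diameter, 97 mm high; origin at the centre of its underside.
- clipper_guard: Bystander: small metal hair clipper guard lying flat, about 45 x 46 x 18 mm; origin at the centre of its underside.
- spoon_rest: Bystander: dark wooden spoon rest lying flat: dish 96 mm in diameter and 18 mm high with a flat handle, 193 mm long in all; origin under the centre of the dish, handle along its -x axis.
Mind the look-alikes: they are no part of the job. What is shaped like the jar_right but green or purple is not meant.

How it is judged:
By the outcome, as a careful person would: the job done as asked, in the order asked, and still so for the second after the job is handed in, with the robot touching nothing.
It also fails if it takes over 43 s, if anything falls off the work surface, if the arm or the gripper's body presses on something with over 40 N, if the wrist force passes 120 N, or if a joint passes its speed limit or range.

## Working session

There is one attempt and no reset: what is moved stays moved. The work goes in short steps, Python scripts to look and compute and a tool call to move; the robot and the scene stay as the last step left them, time stands still between calls to the robot, and variables do not carry over. Pictures are saved under pics/ and viewed, about 8 in all and at most 12, crops included, and the job is handed in when it is done.

Besides the shell and the picture viewer there is one more tool, called after ">>>" as name(argument=value, ...) on one line, values as JSON. step_arm: Moves the arm, as the interface text tells. Its arguments: {"type":"object","properties":{"deltas":{"type":"array"},"newtons":{"type":"number"}},"required":["deltas"]}

```bash
mkdir -p pics
cat > h.py <<'E'
import numpy as np, cv2
from scipy.spatial.transform import Rotation as R
from cell import monitor, read_camera, camera_model, env, regions_of
def cloud(name, depth):
    m=camera_model(name); K=np.array([[m['fx'],0,m['cx']],[0,m['fy'],m['cy']],[0,0,1.]])
    u,v=np.meshgrid(np.arange(640),np.arange(480))
    p=cv2.undistortPoints(np.stack([u,v],-1).reshape(-1,1,2).astype(np.float64),K,np.array([m['k1'],0,0,0.])).reshape(480,640,2)
    c=np.dstack([p*depth[...,None],depth]); 
    a=np.array(m['attitude']); Rm=a if a.shape==(3,3) else R.from_euler('xyz',a,degrees=True).as_matrix()
    w=c@Rm.T+np.array(m['xyz']); w[depth<=0]=np.nan
    return w
def save(n,p): cv2.imwrite('pics/'+n,p[...,::-1])
E
python3 - <<'E'
from h import *
print(monitor.get_obs())
out=[]
for c in ['side','top']:
    print(camera_model(c)); p,d=read_camera(c); save(c+'0.png',p); np.savez(c+'0.npz',p=p,d=d); w=cloud(c,d)
    for t in ['fallen_jar','jar_left','jar_right','jar_end','shelf']:
        for r in regions_of(c,t)[:5]:
            q=w[r['pixels']]; print(c,t,round(r['p'],2),np.round(r['pixel']),r['pixels'].sum(),np.round(np.nanmedian(q,0),3),np.round(np.nanpercentile(q,2,axis=0),3),np.round(np.nanpercentile(q,98,axis=0),3), np.median(p[r['pixels']],0))
E
```

```text
{'time_s': 0.0, 'qpos': array([-68.17800117,  18.43918774,  -4.01695768,  83.17349781,
         1.29745051,  78.53970969,  -3.26056775]), 'joint_velocities': array([ 0.04729181,  0.00639615, -0.02736711,  0.06543807,  0.0490994 ,
       -0.04881955, -0.10145182]), 'effort': array([ 8.68834468e-05, -4.91286564e+01, -4.04148744e-01, -3.12525237e+01,
       -6.40314817e-02,  4.34589351e-02,  1.79501649e-04]), 'tool_pos': array([0.23295403, 0.60628577, 0.24047253]), 'tool_rot': array([-175.95176398,   89.89271963, -106.96276949]), 'force': array([ 0.25488775,  0.83675001, -0.38657552]), 'wrist_torque': array([-0.00148258,  0.04973662,  0.006515  ]), 'grip_width': 0.08703960955715681}
{'fx': 453.13404098422035, 'fy': 453.13404098422035, 'cx': 324.50289968082546, 'cy': 230.39527316771404, 'k1': 0.005292883416601789, 'xyz': array([ 0.12471285, -0.71510871,  0.55975679]), 'attitude': array([-119.71112285,    0.21013998,  -30.47083621])}
side fallen_jar 0.57 [292. 275.] 863 [ 0.451 -0.05   0.041] [ 0.428 -0.064  0.005] [0.478 0.022 0.047] [93. 52. 10.]
side fallen_jar 0.31 [337. 186.] 871 [0.
[... 1319 characters left out ...]
095] [ 38. 115.  56.]
top jar_right 0.86 [320. 208.] 544 [0.626 0.007 0.147] [ 0.611 -0.016  0.088] [0.655 0.028 0.17 ] [52. 36. 29.]
top jar_right 0.8 [304. 151.] 540 [0.773 0.037 0.069] [0.759 0.014 0.007] [0.803 0.06  0.096] [ 35. 104.  51.]
top jar_right 0.69 [416. 216.] 555 [ 0.62  -0.218  0.07 ] [ 0.598 -0.25   0.001] [ 0.652 -0.195  0.096] [ 93.  50. 101.]
top jar_end 0.8 [240. 196.] 641 [0.65  0.171 0.144] [0.635 0.151 0.075] [0.679 0.198 0.171] [60. 40. 27.]
top shelf 0.93 [309. 215.] 5647 [0.636 0.022 0.075] [ 0.579 -0.122  0.067] [0.71  0.201 0.093] [170. 142.  97.]
top shelf 0.58 [425. 331.] 361 [ 0.371 -0.235  0.008] [ 0.348 -0.259 -0.004] [ 0.396 -0.213  0.019] [116. 106. 106.]
```

View pics/side0.png

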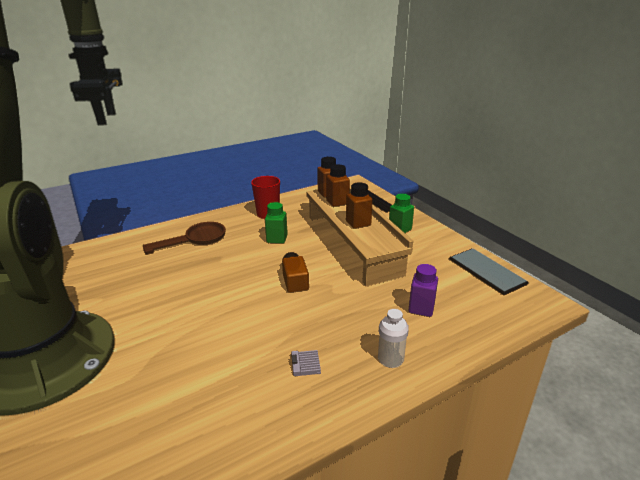

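View pics/top0.png

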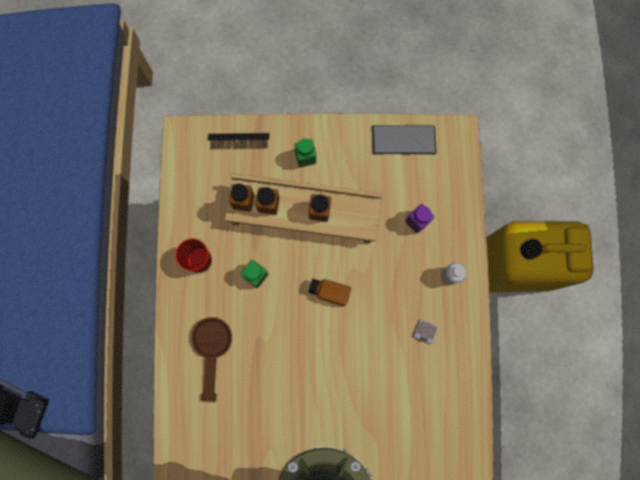

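The pictures show the fallen amber jar at about (295,272) in the side view and (332,291) in the top view. Its cap is on the left (+y), tilted slightly. The row of three amber jars on the shelf has its gap between top-view pixels (267,202) and (320,208). I'll now fit jar models to the depth points from both cameras.

```bash
cat >> h.py <<'E'
from scipy.optimize import least_squares
def sdf(q):  # jar frame: z axis from base to cap
    d=np.abs(q-[0,0,.034])-[.0225,.0225,.034]
    b=np.linalg.norm(np.maximum(d,0),axis=1)+np.minimum(d.max(1),0)
    e=np.c_[np.hypot(q[:,0],q[:,1])-.018, np.abs(q[:,2]-.083)-.009]
    c=np.linalg.norm(np.maximum(e,0),axis=1)+np.minimum(e.max(1),0)
    return np.minimum(b,c)
def fit(P,x0,lying,bias=None):
    # params: x,y of base centre, z of base(axis height), yaw ; lying: z axis horizontal, heading = yaw (0 -> +y)
    def rot(yaw):
        A=R.from_euler('z',yaw)
        return (A*R.from_euler('x',-90,degrees=True)) if lying else A
    f=lambda p: sdf(rot(p[3]).inv().apply(P-p[:3]))
    s=least_squares(f,x0,loss='soft_l1',f_scale=.0015)
    return s.x, np.median(np.abs(f(s.x)))
def edge(q,k=1): return cv2.erode(q.astype(np.uint8),np.ones((3,3)),iterations=k).astype(bool)
E
cat > m.py <<'E'
from h import *
W={}
for c in ['side','top']:
    z=np.load(c+'0.npz'); W[c]=cloud(c,z['d'])
    w=W[c]; t=w[(w[...,0]>.3)&(w[...,0]<.9)&(abs(w[...,1])<.25)&(abs(w[...,2])<.015)]; print(c,'table z',np.median(t[:,2]))
    b=w[(abs(w[...,2]-.075)<.006)&(abs(w[...,0]-.64)<.1)&(abs(w[...,1]-.03)<.2)]; print('board',np.median(b[:,2]),cv2.minAreaRect(b[:,:2].astype(np.float32)))
def near(w,x,y,r,z0,z1): return w[(np.hypot(w[...,0]-x,w[...,1]-y)<r)&(w[...,2]>z0)&(w[...,2]<z1)]
for n,x,y,ly in [('left',.648,.115,0),('right',.633,.004,0),('end',.655,.172,0),('fallen',.46,-.015,1)]:
    S={c:near(W[c],x,y,*( (.065,.008,.06) if ly else (.033,.085,.18))) for c in W}
    S['both']=np.vstack(list(S.values()))
    for c,P in S.items():
        x0=[.448,-.06,.0225,-.25] if ly else [x,y,.075,-.13]
        p,m=fit(P,x0,ly); print(n,c,len(P),np.round(p[:3],4),'yaw',round(np.degrees(p[3]),2),'med',round(m,4))
E
python3 m.py
```

```text
side table z 0.000830062633554729
board 0.07553020176605277 ((0.6421884298324585, 0.04111239314079285), (0.3414049744606018, 0.10627388954162598), 82.07717895507812)
top table z 3.692819596445851e-05
board 0.07469663533532844 ((0.6414146423339844, 0.04218591749668121), (0.3417409658432007, 0.09831024706363678), 81.66497802734375)
left side 777 [0.6493 0.1196 0.0753] yaw -8.14 med 0.0009
left top 579 [0.6517 0.1185 0.0747] yaw -8.59 med 0.0008
left both 1356 [0.6503 0.1192 0.0749] yaw -8.05 med 0.0011
right side 945 [0.6333 0.0068 0.0755] yaw -8.53 med 0.0008
right top 545 [0.6355 0.0056 0.075 ] yaw -9.21 med 0.0009
right both 1490 [0.634  0.0066 0.0752] yaw -8.39 med 0.001
end side 380 [0.6575 0.1759 0.0753] yaw -7.89 med 0.0008
end top 594 [0.6601 0.1751 0.075 ] yaw -8.13 med 0.0009
end both 974 [0.6586 0.1753 0.0751] yaw -8.62 med 0.0012
fallen side 836 [ 0.4478 -0.0587  0.0231] yaw -17.02 med 0.0007
fallen top 805 [ 0.4508 -0.061   0.0224] yaw -15.76 med 0.0016
fallen both 1641 [ 0.4483 -0.0589  0.0228] yaw -17.53 med 0.0011
```

```bash
cat > go.py <<'E'
import sys
from h import *
def show(tx,ty,tz,yaw=None):
    o=monitor.get_obs(); p=np.array(o['tool_pos']); A=R.from_euler('xyz',o['tool_rot'],degrees=True).as_matrix()
    h=np.degrees(np.arctan2(A[1,2],A[0,2])); 
    print('t',round(o['time_s'],2),'tcp',np.round(p,4),'x',np.round(A[:,0],3),'y',np.round(A[:,1],3),'z',np.round(A[:,2],3),'heading',round(h,2),'q',np.round(o['qpos'],1),'F',np.round(o['force'],1),'w',round(o['grip_width'],4))
    print('delta tool',np.round(A.T@(np.array([tx,ty,tz])-p),4))
    if yaw is not None:
        s=A[2,0]; t=((yaw-h+90)%180-90)*s; print('turn about tool x (mod 180)',round(t,2))
if __name__=='__main__': show(*map(float,sys.argv[1:]))
E
python3 go.py .4655 -.005 .15 -16.8
```

```text
t 0.6 tcp [0.2332 0.6068 0.2416] x [ 0.  0. -1.] y [-0.933  0.359 -0.   ] z [0.359 0.933 0.   ] heading 68.98 q [-68.2  18.4  -4.   83.1   1.3  78.5  -3.3] F [0.9 1.2 0.4] w 0.0872
delta tool [ 0.0916 -0.4363 -0.4877]
turn about tool x (mod 180) 85.78
```

>>> step_arm(deltas=[[1, 0.003, -0.035, -0.035, 5], [1, 0.006, -0.08, -0.068, 13], [1, 0.01, -0.126, -0.104, 21], [1, 0.014, -0.172, -0.142, 30], [1, 0.018, -0.216, -0.182, 38], [1, 0.022, -0.255, -0.225, 46], [1, 0.026, -0.292, -0.268, 54], [1, 0.03, -0.327, -0.314, 62], [1, 0.034, -0.36, -0.36, 70], [1, 0.038, -0.392, -0.406, 77], [1, 0.04, -0.42, -0.452, 83], [1, 0.04, -0.436, -0.488, 85.8]])

```text
time_s: 2.1
tool_pos: [0.4654, -0.0078, 0.2018]
tool_rot: [19.7, 90.0, 2.6]
force: [0.9, 0.7, 0.8]
grip_width: 0.0866
```

>>> step_arm(deltas=[[1, 0, 0, 0, 0], [1, 0, 0, 0, 0], [1, 0, 0, 0, 0]])

```text
time_s: 2.48
tool_pos: [0.4651, -0.0037, 0.2016]
tool_rot: [95.6, 90.0, 79.0]
force: [0.4, -0.6, 0.7]
grip_width: 0.0869
```

```bash
python3 go.py .4655 -.005 .024 -16.8
```

```text
t 2.48 tcp [ 0.4651 -0.0037  0.2016] x [ 0.  0. -1.] y [0.287 0.958 0.   ] z [ 0.958 -0.287 -0.   ] heading -16.66 q [-33.3  -4.2  29.5 112.4   2.2  71.3 -21.3] F [ 0.4 -0.6  0.7] w 0.0869
delta tool [ 0.1776 -0.0012  0.0008]
turn about tool x (mod 180) 0.14
```

>>> step_arm(deltas=[[1, 0.03, -0.001, 0.001, 0], [1, 0.075, -0.001, 0.001, 0], [1, 0.115, -0.001, 0.001, 0], [1, 0.145, -0.001, 0.001, 0], [1, 0.165, -0.001, 0.001, 0], [1, 0.177, -0.001, 0.001, 0], [1, 0.177, -0.001, 0.001, 0]], newtons=8)

```text
time_s: 3.35
tool_pos: [0.4654, -0.0058, 0.0241]
tool_rot: [-149.7, 89.9, -166.5]
force: [-0.5, 0.2, -0.6]
grip_width: 0.087
```

>>> step_arm(deltas=[[0.3, 0, 0, 0, 0], [0.15, 0, 0, 0, 0], [0, 0, 0, 0, 0], [-0.2, 0, 0, 0, 0], [-0.4, 0, 0, 0, 0], [-0.4, 0, 0, 0, 0], [-0.4, 0, 0, 0, 0], [-0.4, 0, 0, 0, 0]])

```text
time_s: 4.35
tool_pos: [0.4658, -0.0064, 0.0246]
tool_rot: [116.2, 90.0, 99.4]
force: [-0.8, 0.2, 2.1]
grip_width: 0.0451
```

Run:
```python
from h import *
from go import show
show(.4655,-.005,.024,-16.8)
p,d=read_camera('side'); w=cloud('side',d); save('side1.png',cv2.resize(p[180:340,200:420],None,fx=3,fy=3,interpolation=cv2.INTER_CUBIC))
for c in ['top','side']:
    read_camera(c) if c=='top' else None
```

```text
t 4.35 tcp [ 0.4658 -0.0064  0.0246] x [-0.  0. -1.] y [0.289 0.957 0.   ] z [ 0.957 -0.289 -0.   ] heading -16.81 q [-31.2  10.2  30.7 122.4  -6.9  49.  -13.1] F [-0.8  0.2  2.1] w 0.0451
delta tool [ 0.0006  0.0012 -0.0007]
turn about tool x (mod 180) -0.01
```

View pics/side1.png

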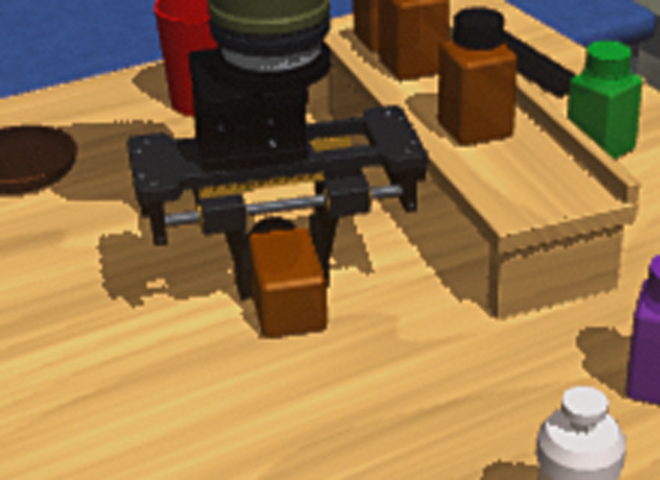

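The grip is good, at 45 mm across the body. Next I tip the jar up about its lower base edge along an arc, letting it pivot between the pads.

>>> step_arm(deltas=[[-0.4, -0.0048, -0.0023, 0, 0], [-0.4, -0.0094, -0.0051, 0, 0], [-0.4, -0.0137, -0.0083, 0, 0], [-0.4, -0.0177, -0.0118, 0, 0], [-0.4, -0.0214, -0.0156, 0, 0], [-0.4, -0.0247, -0.0198, 0, 0], [-0.4, -0.0277, -0.0242, 0, 0], [-0.4, -0.0302, -0.0289, 0, 0], [-0.4, -0.0324, -0.0338, 0, 0], [-0.4, -0.0341, -0.0388, 0, 0], [-0.4, -0.0341, -0.0388, 0, 0]])

```text
time_s: 5.82
tool_pos: [0.4545, -0.044, 0.0588]
tool_rot: [44.2, 90.0, 27.3]
force: [0.3, 0.4, -1.9]
grip_width: 0.0447
```

Run:
```python
from h import *
from go import show
show(.4655,-.005,.024,-16.8)
p,d=read_camera('side'); save('side2.png',cv2.resize(p[180:340,200:420],None,fx=3,fy=3,interpolation=cv2.INTER_CUBIC))
```

```text
t 5.83 tcp [ 0.4545 -0.044   0.0588] x [ 0.  0. -1.] y [0.29  0.957 0.   ] z [ 0.957 -0.29   0.   ] heading -16.86 q [-29.3   5.4  33.  122.3  -3.7  53.2 -11.1] F [ 0.3  0.4 -1.9] w 0.0447
delta tool [ 0.0348  0.0405 -0.0008]
turn about tool x (mod 180) -0.06
```

View pics/side2.png

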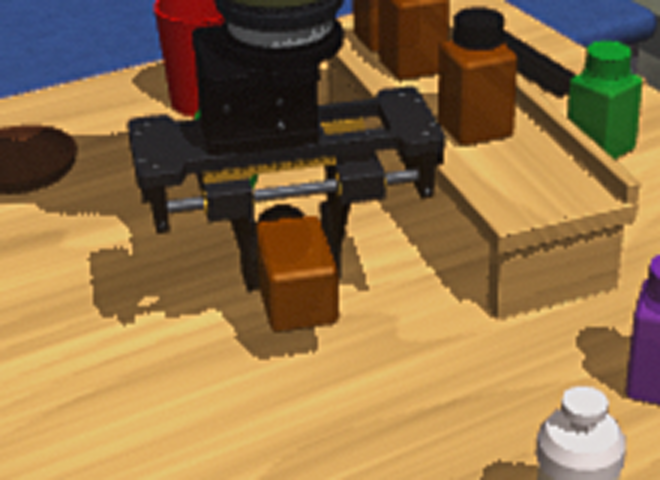

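The jar stayed level and rose with the fingers, because body-grip friction holds it against pivoting. I'll lower it back to the table and re-grip at the cap, where the weight has a longer lever and the contact is a line.

>>> step_arm(deltas=[[-0.4, 0.008, 0, 0, 0], [-0.4, 0.016, 0, 0, 0], [-0.4, 0.023, 0, 0, 0], [-0.4, 0.028, 0, 0, 0], [-0.4, 0.031, 0, 0, 0], [-0.4, 0.033, 0, 0, 0], [-0.4, 0.034, 0, 0, 0], [-0.4, 0.034, 0, 0, 0]])

```text
time_s: 6.88
tool_pos: [0.4547, -0.0435, 0.0248]
tool_rot: [36.7, 90.0, 19.9]
force: [0.3, 0.3, -1.1]
grip_width: 0.0445
```

>>> step_arm(deltas=[[0.1, 0, 0, 0, 0], [0.2, 0, 0, 0, 0], [0.3, 0, 0, 0, 0], [0.3, 0, 0, 0, 0], [0.3, 0, 0, 0, 0]], newtons=5)

```text
time_s: 7.5
tool_pos: [0.4546, -0.0435, 0.0247]
tool_rot: [49.5, 90.0, 32.7]
force: [-0.3, -0.2, -0.9]
grip_width: 0.0565
```

Run:
```python
from h import *
from go import show
show(.4655,-.005,.024,-16.8)
for c in ['side','top']:
    p,d=read_camera(c); w=cloud(c,d); save(c+'3.png',p)
    for r in regions_of(c,'fallen_jar')[:3]:
        q=w[edge(r['pixels'],1)]; q=q[(q[:,2]>.006)&(q[:,2]<.07)]
        print(c,r['p'],np.round(r['pixel']),len(q),np.nanmedian(q,0) if len(q) else '')
        if len(q)>100:
            P,m=fit(q,[.440,-.097,.0225,-.29],1); print(np.round(P,4),np.degrees(P[3]),m)
```

```text
t 7.5 tcp [ 0.4546 -0.0435  0.0247] x [ 0.  0. -1.] y [0.289 0.957 0.   ] z [ 0.957 -0.289  0.   ] heading -16.81 q [-28.5   9.2  32.7 123.6  -6.6  48.8  -8.7] F [-0.3 -0.2 -0.9] w 0.0565
delta tool [ 0.0007  0.04   -0.0007]
turn about tool x (mod 180) -0.01
side 0.62 [296. 284.] 810 [ 0.43989865 -0.08641637  0.04309147]
[ 0.4367 -0.096   0.0231 -0.3075] -17.617512038769515 0.0006536505416487332
top 0.69 [456. 271.] 80 [ 0.4883329  -0.27670445  0.04342935]
top 0.46 [268. 205.] 0 
top 0.4 [241. 197.] 0
```

>>> step_arm(deltas=[[0.3, 0, 0.008, 0, 0], [0.3, 0, 0.018, 0, 0], [0.3, 0, 0.028, 0, 0], [0.3, 0, 0.0345, 0, 0], [0.3, 0, 0.0345, 0, 0], [0.1, 0, 0.0345, 0, 0], [-0.05, 0, 0.0345, 0, 0], [-0.2, 0, 0.0345, 0, 0], [-0.4, 0, 0.0345, 0, 0], [-0.5, 0, 0.0345, 0, 0], [-0.5, 0, 0.0345, 0, 0]])

```text
time_s: 9.07
tool_pos: [0.4646, -0.0107, 0.0247]
tool_rot: [-50.0, 90.0, -66.8]
force: [-0.7, -0.2, -0.2]
grip_width: 0.0357
```

```bash
python3 go.py .464 -.0105 .0247 -16.8; python3 -c "
import numpy as np
a,h=.0897,.0247
for t in range(0,91,6):
    r=np.radians(t); print(t,round(-(a*np.sin(r)+h*np.cos(r)-h),4),round(a*np.cos(r)-h*np.sin(r)-a,4))"
```

```text
t 9.07 tcp [ 0.4646 -0.0107  0.0247] x [ 0. -0. -1.] y [ 0.289  0.957 -0.   ] z [ 0.957 -0.289  0.   ] heading -16.82 q [-31.   10.1  31.1 122.5  -6.9  49.  -12.6] F [-0.7 -0.2 -0.2] w 0.0357
delta tool [-0.     -0.     -0.0006]
turn about tool x (mod 180) -0.02
0 -0.0 0.0
6 -0.0092 -0.0031
12 -0.0181 -0.0071
18 -0.0265 -0.012
24 -0.0343 -0.0178
30 -0.0415 -0.0244
36 -0.048 -0.0316
42 -0.0537 -0.0396
48 -0.0585 -0.048
54 -0.0624 -0.057
60 -0.0653 -0.0662
66 -0.0673 -0.0758
72 -0.0682 -0.0855
78 -0.0682 -0.0952
84 -0.0671 -0.1049
90 -0.065 -0.1144
```

>>> step_arm(deltas=[[-0.5, -0.0045, -0.0015, 0, 0], [-0.5, -0.0092, -0.0031, 0, 0], [-0.5, -0.0181, -0.0071, 0, 0], [-0.5, -0.0265, -0.012, 0, 0], [-0.5, -0.0343, -0.0178, 0, 0], [-0.5, -0.0415, -0.0244, 0, 0], [-0.5, -0.0415, -0.0244, 0, 0]])

```text
time_s: 9.95
tool_pos: [0.4578, -0.0345, 0.0668]
tool_rot: [33.6, 89.9, 16.7]
force: [0.2, 0.3, -1.4]
grip_width: 0.0358
```

Run:
```python
from h import *
from go import show
show(.4655,-.005,.024,-16.8)
p,d=read_camera('side'); save('side4.png',cv2.resize(p[180:340,200:420],None,fx=3,fy=3,interpolation=cv2.INTER_CUBIC))
```

```text
t 9.95 tcp [ 0.4578 -0.0345  0.0668] x [ 0.001  0.    -1.   ] y [0.29  0.957 0.001] z [ 0.957 -0.29   0.001] heading -16.88 q [-30.4   4.9  32.8 121.6  -3.3  54.2 -12.7] F [ 0.2  0.3 -1.4] w 0.0358
delta tool [ 0.0428  0.0304 -0.0012]
turn about tool x (mod 180) -0.08
```

View pics/side4.png

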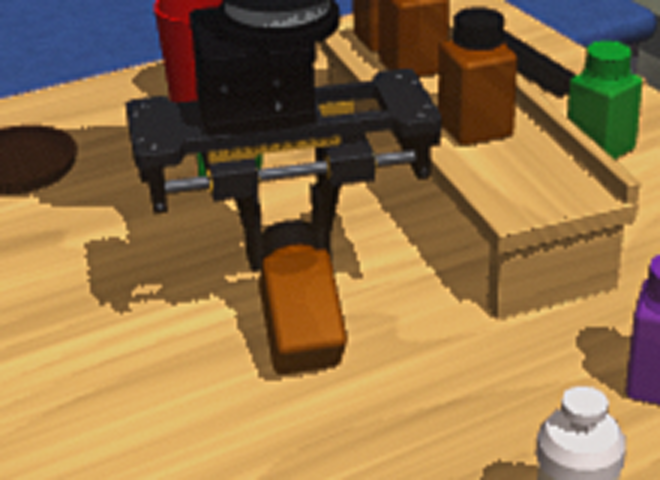

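The side view now shows the jar pivoting: cap up, base edge on the chest at about (305,370) in the crop. I continue the arc.

>>> step_arm(deltas=[[-0.5, -0.0065, -0.0072, 0, 0], [-0.5, -0.0122, -0.0152, 0, 0], [-0.5, -0.017, -0.0236, 0, 0], [-0.5, -0.0209, -0.0326, 0, 0], [-0.5, -0.0238, -0.0418, 0, 0], [-0.5, -0.0258, -0.0514, 0, 0], [-0.5, -0.0267, -0.0611, 0, 0], [-0.5, -0.0267, -0.0708, 0, 0], [-0.5, -0.0256, -0.0805, 0, 0], [-0.5, -0.0245, -0.088, 0, 0], [-0.5, -0.0245, -0.088, 0, 0], [-0.5, -0.0245, -0.088, 0, 0]])

```text
time_s: 11.5
tool_pos: [0.4321, -0.1178, 0.0906]
tool_rot: [101.9, 90.0, 85.1]
force: [0.9, 0.5, -2.6]
grip_width: 0.0358
```

Run:
```python
from h import *
from go import show
show(.4655,-.005,.024,-16.8)
p,d=read_camera('side'); save('side5.png',cv2.resize(p[180:340,200:420],None,fx=3,fy=3,interpolation=cv2.INTER_CUBIC)); np.savez('side5.npz',p=p,d=d)
```

```text
t 11.5 tcp [ 0.4321 -0.1178  0.0906] x [ 0.  0. -1.] y [0.289 0.957 0.   ] z [ 0.957 -0.289 -0.   ] heading -16.8 q [-25.1   0.9  37.6 121.9  -0.7  57.3  -3.9] F [ 0.9  0.5 -2.6] w 0.0358
delta tool [ 0.0666  0.1176 -0.0006]
turn about tool x (mod 180) 0.0
```

View pics/side5.png

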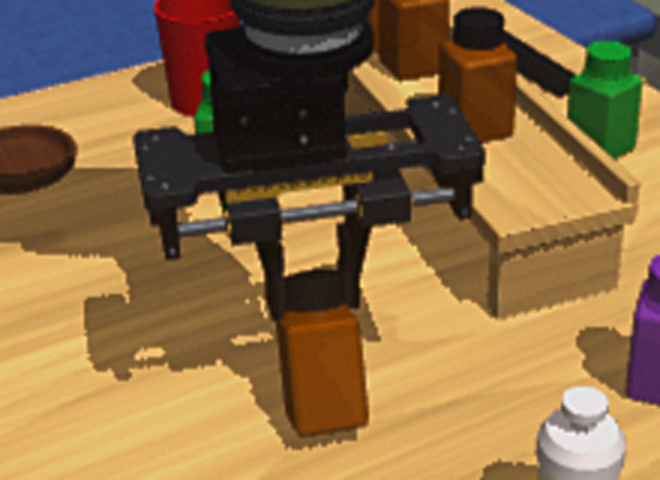

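```bash
cat > tilt.py <<'E'
from h import *
def tilt(P,x0):
    # base centre xyz, rotvec-ish: yaw, tilt about jar x axis (deg>0: cap toward +y), tilt about y
    f=lambda p: sdf(R.from_euler('ZXY',[p[3],-p[4],p[5]]).inv().apply(P-p[:3]))
    s=least_squares(f,x0,loss='soft_l1',f_scale=.0015); return s.x,np.median(abs(f(s.x)))
if __name__=='__main__':
    import sys
    x,y,yaw=map(float,sys.argv[1:4]); zt=float(sys.argv[4]); c='side'
    p,d=read_camera(c); w=cloud(c,d)
    hsv=cv2.cvtColor(p,cv2.COLOR_RGB2HSV).astype(int)
    rgb=p.astype(int); am=(rgb[...,0]>2.5*rgb[...,2])&(hsv[...,2]<170)&(hsv[...,1]>180)
    q=w[am&(np.hypot(w[...,0]-x,w[...,1]-y)<.05)&(w[...,2]>zt+.004)&(w[...,2]<zt+.08)]
    for t0 in (0,.2):
        s,m=tilt(q,[x,y,zt,np.radians(yaw),t0,0]); print(len(q),np.round(s[:3],4),'yaw,tiltx,tilty',np.round(np.degrees(s[3:]),2),round(m,4))
E
python3 tilt.py .432 -.118 -16.8 0
```

```text
679 [ 0.419  -0.1541  0.0095] yaw,tiltx,tilty [-15.85  23.16   0.9 ] 0.0007
679 [ 0.419  -0.1541  0.0095] yaw,tiltx,tilty [-15.85  23.16   0.9 ] 0.0007
```

The jar still leans 23° toward +y, with its edge on the table because it slid a little. I continue the tip with a lighter grip.

>>> step_arm(deltas=[[-0.5, -0.0007, -0.005, 0, 0], [-0.5, -0.0014, -0.01, 0, 0], [-0.5, -0.0016, -0.015, 0, 0], [-0.5, -0.0015, -0.02, 0, 0], [-0.5, -0.0012, -0.025, 0, 0], [-0.5, -0.0005, -0.03, 0, 0], [-0.5, 0.0003, -0.035, 0, 0], [-0.5, 0.001, -0.04, 0, 0], [-0.5, 0.001, -0.04, 0, 0], [-0.5, 0.001, -0.04, 0, 0]], newtons=3)

```text
time_s: 12.85
tool_pos: [0.4206, -0.1564, 0.0898]
tool_rot: [-11.9, 90.0, -28.7]
force: [-0.7, -0.0, 0.2]
grip_width: 0.0358
```

```bash
python3 go.py .4655 -.005 .024 -16.8; python3 tilt.py .42 -.156 -16.8 0
```

```text
t 12.85 tcp [ 0.4206 -0.1564  0.0898] x [ 0. -0. -1.] y [ 0.289  0.957 -0.   ] z [ 0.957 -0.289  0.   ] heading -16.81 q [-22.4   1.1  40.2 122.   -0.8  57.2   1.4] F [-0.7 -0.   0.2] w 0.0358
delta tool [ 0.0658  0.158  -0.0008]
turn about tool x (mod 180) -0.01
944 [ 0.4159 -0.1661  0.0019] yaw,tiltx,tilty [-16.49   3.09   0.07] 0.0007
944 [ 0.416  -0.1661  0.002 ] yaw,tiltx,tilty [-16.52   3.11  -0.17] 0.0007
```

>>> step_arm(deltas=[[-0.5, 0.0005, -0.003, 0, 0], [-0.5, 0.001, -0.005, 0, 0], [-0.5, 0.001, -0.005, 0, 0], [-0.1, 0.001, -0.005, 0, 0], [0, 0.001, -0.005, 0, 0], [0.2, 0.001, -0.005, 0, 0], [0.5, 0.001, -0.005, 0, 0], [0.5, 0.001, -0.005, 0, 0]])

```text
time_s: 13.9
tool_pos: [0.419, -0.1611, 0.0887]
tool_rot: [60.6, 90.0, 43.8]
force: [-0.8, 0.3, 1.0]
grip_width: 0.0619
```

```bash
python3 tilt.py .416 -.166 -16.8 0;  python3 go.py .4175 -.1655 .056 -16.8
```

```text
940 [ 0.4159 -0.1663  0.0009] yaw,tiltx,tilty [-16.08  -0.15   0.  ] 0.0007
940 [ 0.4158 -0.1663  0.0009] yaw,tiltx,tilty [-16.11  -0.14   0.03] 0.0007
t 13.95 tcp [ 0.419  -0.1611  0.0887] x [ 0.  0. -1.] y [0.289 0.957 0.   ] z [ 0.957 -0.289  0.   ] heading -16.81 q [-22.1   1.2  40.5 122.   -1.   57.1   2.2] F [-0.2  0.2 -0. ] w 0.0633
delta tool [ 0.0327 -0.0046 -0.0002]
turn about tool x (mod 180) -0.01
```

The jar now stands upright on the chest (tilt about 0.1°). I re-grip its body with the flat pads.

>>> step_arm(deltas=[[0.5, 0.008, -0.0055, 0, 0], [0.5, 0.018, -0.0055, 0, 0], [0.5, 0.027, -0.0055, 0, 0], [0.5, 0.0325, -0.0055, 0, 0], [0.5, 0.0325, -0.0055, 0, 0], [0.3, 0.0325, -0.0055, 0, 0], [0.15, 0.0325, -0.0055, 0, 0], [0, 0.0325, -0.0055, 0, 0], [-0.2, 0.0325, -0.0055, 0, 0], [-0.4, 0.0325, -0.0055, 0, 0], [-0.4, 0.0325, -0.0055, 0, 0]], newtons=12)

```text
time_s: 15.32
tool_pos: [0.4175, -0.1664, 0.0563]
tool_rot: [59.5, 90.0, 42.6]
force: [-0.5, 0.1, 3.1]
grip_width: 0.0449
```

>>> step_arm(deltas=[[-0.4, -0.01, 0, 0, 0], [-0.4, -0.03, 0, 0, 0], [-0.4, -0.06, 0, 0, 0], [-0.4, -0.1, 0, 0, 0], [-0.4, -0.14, 0, 0, 0], [-0.4, -0.175, 0, 0, 0], [-0.4, -0.19, 0, 0, 0], [-0.4, -0.19, 0, 0, 0]])

```text
time_s: 16.32
tool_pos: [0.4176, -0.1665, 0.2464]
tool_rot: [21.6, 89.9, 4.8]
force: [0.9, 0.4, -2.7]
grip_width: 0.0451
```

```bash
python3 go.py .643 .063 .245 -8.2
```

```text
t 16.32 tcp [ 0.4176 -0.1665  0.2464] x [ 0.001  0.    -1.   ] y [0.289 0.957 0.   ] z [ 0.957 -0.289  0.001] heading -16.82 q [-23.3 -10.   37.8 110.7   6.2  77.2  -4.2] F [ 0.9  0.4 -2.7] w 0.0451
delta tool [0.0017 0.2849 0.1493]
turn about tool x (mod 180) -8.62
```

>>> step_arm(deltas=[[-0.4, 0, 0.012, 0.006, -0.4], [-0.4, 0, 0.045, 0.022, -1.5], [-0.4, 0, 0.09, 0.046, -3], [-0.4, 0, 0.14, 0.073, -4.5], [-0.4, 0, 0.19, 0.1, -6], [-0.4, 0, 0.235, 0.123, -7.2], [-0.4, 0, 0.267, 0.14, -8.2], [-0.4, 0, 0.282, 0.148, -8.6], [-0.4, 0, 0.285, 0.1495, -8.6], [-0.4, 0, 0.285, 0.1495, -8.6], [-0.4, 0, 0.285, 0.1495, -8.6]])

```text
time_s: 17.7
tool_pos: [0.6425, 0.0614, 0.2466]
tool_rot: [21.0, 90.0, 12.7]
force: [-0.6, -0.2, -1.7]
grip_width: 0.0451
```

```bash
python3 go.py .643 .063 .15 -8.2; python3 tilt.py .643 .063 -8.2 .19
```

```text
t 17.7 tcp [0.6425 0.0614 0.2466] x [ 0.  0. -1.] y [0.145 0.989 0.   ] z [ 0.989 -0.145  0.   ] heading -8.35 q [-31.4  19.   30.3  84.5  -9.6  79.1  -9. ] F [-0.6 -0.2 -1.7] w 0.0451
delta tool [0.0966 0.0016 0.0003]
turn about tool x (mod 180) -0.15
605 [0.6404 0.0618 0.1907] yaw,tiltx,tilty [-6.87  0.06  0.87] 0.001
605 [0.6328 0.0167 0.1974] yaw,tiltx,tilty [-9.98  2.76  2.34] 0.0014
```

>>> step_arm(deltas=[[-0.4, 0.01, 0.0015, 0.0006, -0.1], [-0.4, 0.03, 0.0015, 0.0006, -0.1], [-0.4, 0.05, 0.0015, 0.0006, -0.1], [-0.4, 0.07, 0.0015, 0.0006, -0.1], [-0.4, 0.086, 0.0015, 0.0006, -0.1], [-0.4, 0.097, 0.0015, 0.0006, -0.1], [-0.4, 0.104, 0.0015, 0.0006, -0.1], [-0.4, 0.107, 0.0015, 0.0006, -0.1], [-0.4, 0.107, 0.0015, 0.0006, -0.1], [-0.4, 0.107, 0.0015, 0.0006, -0.1]])

```text
time_s: 19.0
tool_pos: [0.6442, 0.0646, 0.1398]
tool_rot: [24.1, 89.9, 16.0]
force: [0.2, 1.1, -1.4]
grip_width: 0.0448
```

```bash
cat > chk.py <<'E'
from tilt import *
import sys
zt=float(sys.argv[1])
for c in ['side','top']:
    acc=[]
    for k in range(3):
        p,d=read_camera(c); acc.append(np.where(d>0,d,np.nan))
    w=cloud(c,np.nan_to_num(np.nanmedian(acc,0)))
    rgb=p.astype(int); hsv=cv2.cvtColor(p,cv2.COLOR_RGB2HSV)
    am=(rgb[...,0]>2.5*rgb[...,2])&(hsv[...,1]>180)&(hsv[...,2]<170)
    C={}
    for n,x,y,z in [('left',.6503,.119,.075),('right',.634,.0064,.075),('mine',.6425,.063,zt)]:
        q=w[am&(np.hypot(w[...,0]-x,w[...,1]-y)<.036)&(w[...,2]>z+.006)&(w[...,2]<z+.075)]
        if len(q)<60: print(c,n,'few',len(q)); continue
        s,m=tilt(q,[x,y,z,-.143,0,0]); C[n]=s; print(c,n,len(q),np.round(s[:3],4),'yaw,tilts',np.round(np.degrees(s[3:]),2),round(m,4))
    if len(C)==3:
        u=C['left'][:2]-C['right'][:2]; L=np.linalg.norm(u); u/=L; e=(C['left'][:2]+C['right'][:2])/2-C['mine'][:2]
        print(c,'row yaw',np.degrees(np.arctan2(-u[0],u[1])),'L',L,'need along row',e@u,'across(+x)',e@[u[1],-u[0]])
save('side_'+sys.argv[2]+'.png',cv2.resize(read_camera('side')[0][140:300,240:460],None,fx=3,fy=3,interpolation=cv2.INTER_CUBIC))
E
python3 go.py .643 .063 .1313 -8.2; python3 chk.py .083 h
```

```text
t 19.0 tcp [0.6442 0.0646 0.1398] x [ 0.001  0.    -1.   ] y [0.141 0.99  0.   ] z [ 0.99  -0.141  0.001] heading -8.11 q [-30.8  23.3  29.   91.7 -12.   68.   -7.4] F [ 0.2  1.1 -1.4] w 0.0448
delta tool [ 0.0085 -0.0018 -0.0009]
turn about tool x (mod 180) 0.09
side left 206 [0.6496 0.1198 0.0745] yaw,tilts [-7.57  0.58 -0.19] 0.0004
side right 766 [0.6334 0.0066 0.0745] yaw,tilts [-7.56  0.28 -0.11] 0.0006
side mine 273 [0.6419 0.0656 0.0823] yaw,tilts [-6.96 -0.67  0.22] 0.0006
side row yaw -8.13659155902904 L 0.11434796110092293 need along row -0.0024211928671941624 across(+x) -9.652940656225958e-06
top left few 17
top right 96 [0.6362 0.0055 0.0743] yaw,tilts [-8.79 -0.27 -1.02] 0.0007
top mine few 0
```

View pics/side_h.png

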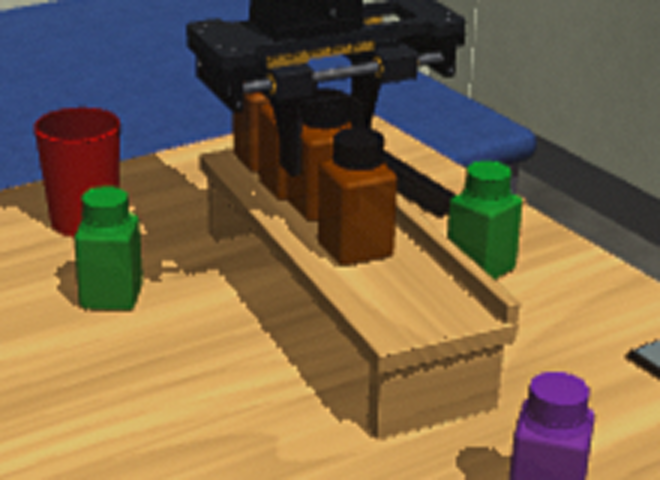

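>>> step_arm(deltas=[[-0.4, 0, -0.001, -0.0001, 0], [-0.4, 0.0005, -0.0019, -0.0002, 0], [-0.4, 0.002, -0.0019, -0.0002, 0], [-0.4, 0.004, -0.0019, -0.0002, 0], [-0.4, 0.006, -0.0019, -0.0002, 0], [-0.4, 0.007, -0.0019, -0.0002, 0], [-0.4, 0.0075, -0.0019, -0.0002, 0], [-0.4, 0.0075, -0.0019, -0.0002, 0]])

```text
time_s: 20.35
tool_pos: [0.6433, 0.0627, 0.1317]
tool_rot: [37.5, 90.0, 29.3]
force: [0.7, 0.1, -2.9]
grip_width: 0.0449
```

```bash
python3 go.py .6436 .0629 .1313 -8.2; python3 chk.py .076 i
```

```text
t 20.35 tcp [0.6433 0.0627 0.1317] x [ 0.  0. -1.] y [0.141 0.99  0.   ] z [ 0.99  -0.141  0.   ] heading -8.11 q [-30.6  23.7  28.9  92.3 -12.2  67.2  -7.1] F [ 0.7  0.1 -2.9] w 0.0449
delta tool [0.0004 0.0002 0.0002]
turn about tool x (mod 180) 0.09
side left 192 [0.6497 0.1204 0.074 ] yaw,tilts [-7.63 -1.09 -0.13] 0.0004
side right 774 [0.6331 0.0066 0.0752] yaw,tilts [-7.83  0.54  0.27] 0.0006
side mine 246 [0.6415 0.0645 0.0761] yaw,tilts [-5.14 -0.88 -0.69] 0.0006
side row yaw -8.276153115413031 L 0.11501691620638406 need along row -0.0010106474873918347 across(+x) 6.645261590332259e-05
top left few 21
top right 79 [ 0.6348 -0.0022  0.0744] yaw,tilts [-5.91  5.16 -0.55] 0.0006
top mine few 0
```

>>> step_arm(deltas=[[-0.4, 0.0004, 0, 0, 0], [-0.4, 0.0008, 0, 0, 0], [-0.4, 0.001, 0, 0, 0], [-0.4, 0.001, 0, 0, 0]])

```text
time_s: 21.2
tool_pos: [0.6434, 0.0627, 0.1314]
tool_rot: [56.9, 90.0, 48.8]
force: [-3.1, -0.2, 5.8]
grip_width: 0.0447
```

Contact: the force turned to +5.8 N, so the shelf is carrying the jar. I release gently and rise.

>>> step_arm(deltas=[[0.06, 0, 0, 0, 0], [0.08, 0, 0, 0, 0], [0.15, 0, 0, 0, 0], [0.25, 0, 0, 0, 0], [0.4, 0, 0, 0, 0], [0.5, 0, 0, 0, 0], [0.5, -0.015, 0, 0, 0], [0.5, -0.04, 0, 0, 0], [0.5, -0.08, 0, 0, 0], [0.5, -0.12, 0, 0, 0], [0.5, -0.15, 0, 0, 0], [0.5, -0.15, 0, 0, 0]])

```text
time_s: 22.7
tool_pos: [0.6449, 0.0624, 0.285]
tool_rot: [19.1, 89.6, 11.0]
force: [-0.4, 1.6, 0.6]
grip_width: 0.0653
```

>>> step_arm(deltas=[[0.5, 0, 0, -0.02, 0], [0.5, 0, 0, -0.06, 0], [0.5, 0, 0, -0.1, 0], [0.5, 0, 0, -0.14, 0], [0.5, 0, 0, -0.17, 0], [0.5, 0, 0, -0.17, 0]])

```text
time_s: 23.45
tool_pos: [0.4732, 0.0873, 0.2805]
tool_rot: [123.6, 89.9, 115.6]
force: [1.2, 0.2, 0.3]
grip_width: 0.0657
```

```bash
python3 go.py .6436 .0629 .1313 -8.2; python3 chk.py .075 j
python3 - <<'E'
from h import *
p,d=read_camera('top'); np.savez('top6.npz',p=p,d=d); p,d=read_camera('side'); save('side6.png',p)
E
```

```text
t 23.45 tcp [0.4732 0.0873 0.2805] x [-0.001  0.001 -1.   ] y [0.139 0.99  0.001] z [ 0.99  -0.139 -0.001] heading -7.99 q [-41.4  -4.5  26.5 103.6   2.   80.4 -23.3] F [1.2 0.2 0.3] w 0.0657
delta tool [ 0.149  -0.0006  0.1723]
turn about tool x (mod 180) 0.21
side left 272 [0.6496 0.1204 0.0748] yaw,tilts [-8.03 -0.25 -0.12] 0.0006
side right 770 [0.6333 0.0068 0.0747] yaw,tilts [-7.6   0.22  0.05] 0.0006
side mine 318 [0.6412 0.064  0.0752] yaw,tilts [-6.89 -0.64  0.11] 0.0005
side row yaw -8.18423127188292 L 0.11477304358739746 need along row -0.0004036005131970305 across(+x) 0.00031005783681074746
top left few 52
top right 114 [0.6337 0.0055 0.0752] yaw,tilts [-8.63  5.55  2.32] 0.0008
top mine few 57
```

View pics/side_j.png

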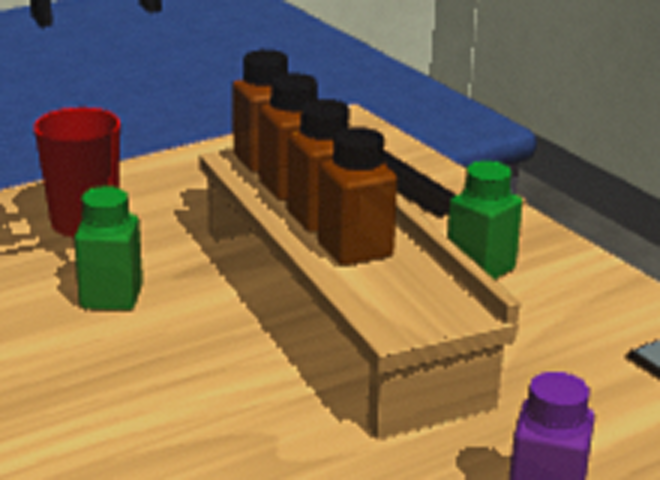

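The side view shows four amber jars in an even row. I'll cross-check with full upright fits (caps included) from both cameras.

Run:
```python
from h import *
for c in ['side','top']:
    p,d=read_camera(c); w=cloud(c,d); C={}
    for n,x,y in [('end',.6586,.1755),('left',.6503,.119),('mine',.642,.063),('right',.634,.0064)]:
        q=w[(np.hypot(w[...,0]-x,w[...,1]-y)<.028)&(w[...,2]>.085)&(w[...,2]<.18)]
        s,m=fit(q,[x,y,.075,-.143],0); C[n]=s; print(c,n,len(q),np.round(s[:3],4),round(np.degrees(s[3]),2),round(m,4))
    u=C['left'][:2]-C['right'][:2];u/=np.linalg.norm(u);e=(C['left'][:2]+C['right'][:2])/2-C['mine'][:2]; print('need along',e@u,'across',e@[u[1],-u[0]])
```

```text
side end 305 [0.6577 0.1766 0.0754] -8.84 0.0007
side left 357 [0.6497 0.1199 0.0754] -10.51 0.0007
side mine 410 [0.6412 0.0632 0.0756] -8.74 0.0007
side right 809 [0.6333 0.0069 0.0755] -8.29 0.0007
need along 0.00025778723724802775 across 0.00030375447405004433
top end 559 [0.6601 0.175  0.0754] -8.31 0.0008
top left 349 [0.6521 0.1184 0.0749] -11.29 0.001
top mine 327 [0.6429 0.062  0.0748] -6.74 0.0012
top right 525 [0.6354 0.0051 0.075 ] -8.64 0.0011
need along -0.00019101864048541632 across 0.0008267278660668052
```

Position agrees within 1 mm in both views. The arm still partly covers the top view, so I move it clear for one last check of jar_left's yaw.

>>> step_arm(deltas=[[0.5, -0.01, -0.03, 0, 0], [0.5, -0.02, -0.08, 0, 0], [0.5, -0.03, -0.13, 0, 0], [0.5, -0.03, -0.18, 0, 0], [0.5, -0.03, -0.22, 0, 0], [0.5, -0.03, -0.24, 0, 0], [0.5, -0.03, -0.24, 0, 0], [0.5, -0.03, -0.24, 0, 0]])

```text
time_s: 25.0
tool_pos: [0.4414, -0.1496, 0.3106]
tool_rot: [99.9, 90.0, 91.9]
force: [-0.6, -0.3, 0.4]
grip_width: 0.0654
```

Run:
```python
from h import *
c='top'; p,d=read_camera(c); w=cloud(c,d); save('top7.png',p)
for n,x,y in [('end',.6586,.1755),('left',.6503,.119),('mine',.642,.063),('right',.634,.0064)]:
    q=w[(np.hypot(w[...,0]-x,w[...,1]-y)<.033)&(w[...,2]>.085)&(w[...,2]<.18)]
    s,m=fit(q,[x,y,.075,-.143],0); print(c,n,len(q),np.round(s[:3],4),round(np.degrees(s[3]),2),round(m,4))
```

```text
top end 592 [0.6601 0.1751 0.0751] -8.59 0.0008
top left 579 [0.6518 0.1184 0.0748] -8.34 0.0008
top mine 563 [0.6433 0.0617 0.075 ] -8.16 0.001
top right 546 [0.6353 0.0057 0.0749] -8.72 0.001
```

View pics/top7.png

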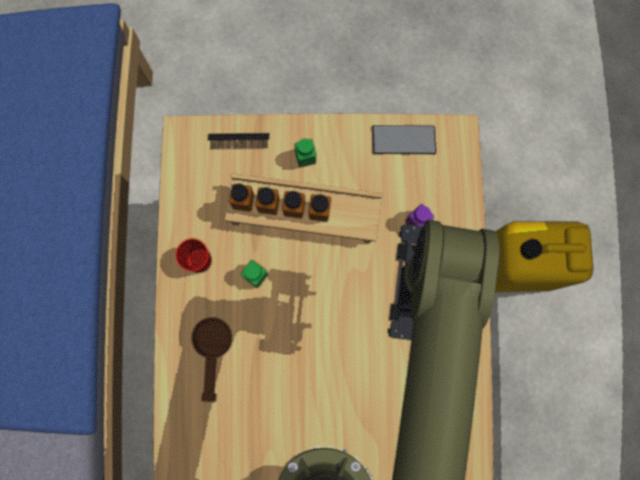

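The top view shows all four jars evenly in line (241–320, 197–207) with everything else where it was. I'm handing in.

```bash
python3 -c "
from cell import env
print(env.sign_off())"
```

```text
the job is handed in; nothing more can be done
None
```

The fallen jar is back in its place on the shelf, upright and in line with the others. I handed the job in at about 25 s with the gripper open and clear of everything.

**What I did:** My first try at tipping the jar by its body failed, because it stayed level and lifted with the fingers. I set it back down, gripped it by the cap and tipped it up about its base edge. It slid a little on the way, which I corrected. I then re-gripped the body, carried it to the gap, lowered it until it touched the board (about 6 N) and released it.

**Last checks:**
- **Spacing and line:** The last unobstructed top view puts the jar within about 0.4 mm of halfway between its neighbours and within about 0.3 mm of the row line. The side view also has it within 0.5 mm.
- **Squareness:** Its yaw is -8.2°, against -8.3° to -8.7° for the other jars.
- **Uprightness:** The side fit showed a tilt of about 0.6°, within the noise of a partly hidden view. Its base height matches the board at 75 mm.
- **Other things:** The neighbouring jars are within about 0.5 mm of where they started. The other things in view look unmoved, but the arm hid the clipper guard and the white dispenser in the last picture, so I did not see those two at the end.

**Disagreements:**
- **Camera offset:** The two cameras differ by a constant 2 mm or so in absolute position, so I used positions relative to the neighbours.
- **jar_left yaw:** One reading gave about -11° while the view was partly hidden. With the view clear it was -8.3°.

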